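# Find the loaded film pot by its weight and hold it over the dish

## Task

Two black film pots that look alike stand on the free-turning turntable: one still has a metal sample in it, the other is empty. Lift them off in turn and feel which is the heavier, stand the lighter one upright and fully down in a free well of the blue pot rack, and finish holding the heavier one, upright and still, a few centimetres above the middle of the white dish so that a colleague can open it there: the program ends with the pot still in the gripper, do not put it down or let go. Keep both pots upright all the time, and leave the dish, the tweezers, the amber bottle and the petri dish where they are.

Things in the scene. Friction and masses are not known exactly. Their poses are not given: they have to be found in the camera images.
- pot_a: closed black film pot, 52 mm tall, round, body 32 mm across, lid (top 9 mm) 34 mm; origin at the centre of its underside, z up its axis. Stands on the turntable about 60 mm from its centre, across from the other. Either pot may be the loaded one (0.20 to 0.29 kg); the empty one, with only a scrap of packing, weighs 0.03 to 0.05 kg. Contents have 2 mm of play
- pot_b: the second film pot, alike: black film pot, 52 mm tall, round, body 32 mm across, lid (top 9 mm) 34 mm; origin at the centre of its underside, z up its axis. Stands on the turntable about 60 mm from its centre, across from the other. Either pot may be the loaded one (0.20 to 0.29 kg); the empty one, with only a scrap of packing, weighs 0.03 to 0.05 kg. Contents have 2 mm of play
- turntable: grey foot of a bench turntable, fixed to the worktop, any yaw; origin at its centre on the worktop. Its round aluminium platter with a grey rubber mat, 240 mm across, its top 30 mm above the worktop, spins freely without limit about the vertical axis through this origin: a light sideways push (about 0.05 N at a pot's place) turns it and carries the pots round
- rack: blue plastic pot rack, a fixed block 196 x 66 x 32 mm (with a 5 mm thick foot flange, 206 x 80 mm) with three round wells in a row along its own x axis, at x = -30, 32 and 94 mm, y = 0; origin on its underside midway across, 66 mm from its -x end. The well at +94 mm already has a black film pot in it (fixed, lid 62 mm above the worktop); the other two are free
- well_end (a point): centre of the mouth of the free end well (at the rack's -x end), 32 mm above the worktop; the well is 39 mm across with a 2 mm chamfer, flat-bottomed, 22 mm deep, so that a pot fully down stands 10 mm above the worktop
- well_mid (a point): the same for the free middle well, next to the pot that is in the rack
- dish: round white porcelain dish, open, loose, 104 mm across and 28 mm high, empty; origin at the centre of its underside
- tweezers: steel tweezers lying on the yellow folder, loose, 150 x 13 x 9 mm, long along their y axis; origin at the centre of the underside; leave alone
- amber_bottle: amber dropper bottle, loose, 30 mm across and 70 mm tall; origin at the centre of its underside; leave alone
- petri: flat glass petri dish with lid, loose, 88 mm across and 16 mm high; origin at the centre of its underside; leave alone
Not all that is in view belongs to the job. Of the things that look like the rack, the larger one is meant.

How it is judged:
At the end, for the whole second after the job is handed in: Heavier pot gripped and still, foot 40 to 150 mm above the worktop, within 30 mm of the dish's middle, tilted under 14 deg, touching neither dish nor other pot; lighter pot (under 1.2 N on the rack) untouched, at rest, upright, at least 16 mm down in a free well of the rack (((horizontal distance between pot_a and dish below 0.03 m and height (world z) of pot_a between 0.04 and 0.15 m and angle between pot_a's own z axis and vertical below 0.25 rad and linear speed of pot_a below 0.03 m/s and contact force between the fingers and pot_a above 1 N and contact force between pot_a and dish below 0.05 N and contact force between each of pot_a, the arm, the fingers and pot_b below 0.05 N and ((horizontal distance between pot_b and well_end below 0.006 m and z of pot_b in the frame of well_end below -0.016 m) or (horizontal distance between pot_b and well_mid below 0.006 m and z of pot_b in the frame of well_mid below -0.016 m)) and angle between pot_b's own z axis and vertical below 0.15 rad and linear speed of pot_b below 0.02 m/s and contact force between pot_b and rack between 0.1 and 1.2 N) or (horizontal distance between pot_b and dish below 0.03 m and height (world z) of pot_b between 0.04 and 0.15 m and angle between pot_b's own z axis and vertical below 0.25 rad and linear speed of pot_b below 0.03 m/s and contact force between the fingers and pot_b above 1 N and contact force between pot_b and dish below 0.05 N and contact force between each of pot_b, the arm, the fingers and pot_a below 0.05 N and ((horizontal distance between pot_a and well_end below 0.006 m and z of pot_a in the frame of well_end below -0.016 m) or (horizontal distance between pot_a and well_mid below 0.006 m and z of pot_a in the frame of well_mid below -0.016 m)) and angle between pot_a's own z axis and vertical below 0.15 rad and linear speed of pot_a below 0.02 m/s and contact force between pot_a and rack between 0.1 and 1.2 N))); the arm keeps its last pose, push and grip.
It fails at once if a film pot is tipped by more than 35 degrees (angle between any of pot_a, pot_b's own z axis and vertical above 0.61 rad).
It fails at once if the dish, the tweezers, the amber bottle or the petri dish is shifted by more than 20 mm (distance of any of tweezers, amber_bottle, petri, dish from where it was at the start of the episode above 0.02 m).
It also fails if it takes over 72 s, if anything falls off the work surface, if the arm or the gripper's body presses on something with over 40 N, if the wrist force passes 120 N, or if a joint passes its speed limit or range.

## Robot

A 6-joint arm with a two-finger parallel gripper is mounted at the origin on a cart in front of the work surface, level with it; the furniture and walls round the work are solid. World frame = base frame: x ahead of the robot, y to its left, z up, the work surface at z = 0. Lengths are in m, angles in rad, forces in N, time in s.
With the tool pointing down it reaches from about 0.275 to 0.85 m from the base axis. Payload 19 kg.
Tool frame: the origin (TCP) lies between the finger pads; the fingertips stand 14 mm ahead of it and the grasp point (between the pads) lies 5 mm behind it; z points along the fingers, y is the line along which they close (so a half turn about z gives the same grasp; the last joint's range is limited). The gripper opens to 85 mm and grips with 20 to 120 N. Pads are 22 mm wide; open, the fingers measure 114 mm over their backs; the gripper's body (76 mm by 85 mm) begins 54 mm behind the grasp point. The pads swing forward as they close: fully open they stand 13 mm farther back than shut.
Start: joints at [-0.134, 0.15, 1.437, -0, 1.554, -0.134], TCP at [0.575, -0, 0.22] pointing down, gripper open.
Joint ranges: [-2.8, 2.8], [-0.68, 2.1], [0.12, 2.68], [-1.39, 4.53], [0.16, 2.79], [-2.81, 2.81]. Speed limits (rad/s): [1.89, 1.89, 2.22, 3.01, 3.01, 3.01].

## Interface

Orientations are given as a 3x3 rotation matrix whose columns are the frame's x, y, z axes.
In Python, from cell import * gives the robot as it stands. Calls block until the motion is done:
- move_pose(position, orientation): joint-space move of the TCP to a pose.
- movel(position, frame=None, velocity=0.15, guard=None): straight line of the TCP; frame=None keeps the orientation; velocity is the mean speed in m/s. With guard (N) it stops when the force on the tool has changed by that much, and returns True; else False.
- set_joints(angles): joint-space move.
- move_gripper(opening, f_grip=None): finger opening in m; f_grip is the grip in N (None keeps the last); returns when the fingers have stopped.
- hold(seconds).
- ik(position, orientation): joint angles nearest the present ones, or None.
- sense(): the state.
- get_image(name): name is "scene" or "side" or "wrist"; returns a dict with "pixels" (420x560x3 uint8, blue, green, red), "depth" (420x560 float32, m along the optical axis (not along the pixel's ray), 0 where there is no reading), "fovy" (degrees; the focal length in pixels is half the picture's height over the tangent of half this angle, whatever the lens; pixels are square), "cx", "cy" (the principal point, pixels), "world_to_cam" (4x4, takes a point from world to camera coordinates). Camera axes: x right, y up, looking along -z (the intrinsics and any distortion apply to the point x, -y, -z); pixel columns grow to the right and rows downward; lengths in m; the calibration is good to about 2 mm. A picture is of the moment at which its call begins.
A pose or a line that the arm cannot do raises Unreachable and nothing moves.
- sign_off(): hands the job in; it is judged then, once.
Trained networks look in the newest picture that a camera, given by its name, has taken for a name from the list of things; names that differ only in an ending like _2 or _b are one class to them, and where a whole thing is asked for, a point or a joint stands for the part that bears it (a point fixed in the world has none). Each returns a list of dicts, best first, with "p" (0 to 1); they miss things now and then, are a little off and sometimes report something else, mostly with a low value. They report only what shows in the picture. A call takes as long as a camera call. They do not tell look-alikes from the thing itself.
- look_for(camera, name): "extent" ([centre column, centre row, width, height] in pixels, round what is visible of it).
- pinpoint(camera, name): "uv" ([column, row] in pixels: a listed point, or the origin of a listed thing).
The state is a dict: "time_s": time; "q": joint angles; "joint_vel": joint speeds; "joint_efforts": joint torques, N m; "position": TCP position; "eef_rot": TCP orientation; "ft_force": force on the tool from outside, world axes, zero at the start; "moment": the same for the moment, N m; "gripper_width": finger opening in m; "grip_force": force on a finger pad.
Only numpy, scipy, OpenCV 4.12 (cv2) and the standard library are available. Lean on these libraries where they do the work, as an engineer would, in place of code of your own. Each camera call takes 0.05 s, during which the arm holds its last target. There are 200 camera calls.

## Working session

There is one attempt and no reset: what is moved stays moved. The work goes in short steps, each a Python script; the robot and the scene stay as the last script left them, time stands still between calls to the robot, and variables do not carry over. Pictures are saved under pics/ and viewed, at most 10 in all, crops included, and the job is handed in when it is done.

```bash
mkdir -p pics; ls; cat > h.py <<'E'
from cell import *
import numpy as np, cv2
def cam(n):
    im=get_image(n); return im
def cloud(im):
    d=im["depth"]; h,w=d.shape; f=h/2/np.tan(np.radians(im["fovy"])/2)
    u,v=np.meshgrid(np.arange(w)+0.,np.arange(h)+0.)
    P=np.stack([(u-im["cx"])/f*d,-(v-im["cy"])/f*d,-d,np.ones_like(d)],-1)
    return (P@np.linalg.inv(im["world_to_cam"]).T)[...,:3]
def proj(im,p):
    f=im["depth"].shape[0]/2/np.tan(np.radians(im["fovy"])/2)
    c=im["world_to_cam"]@np.r_[p,1]; return im["cx"]+f*c[0]/-c[2], im["cy"]-f*c[1]/-c[2]
def ray(im,u,v,z):
    f=im["depth"].shape[0]/2/np.tan(np.radians(im["fovy"])/2)
    M=np.linalg.inv(im["world_to_cam"]); o=M[:3,3]; d=M[:3,:3]@np.array([(u-im["cx"])/f,-(v-im["cy"])/f,-1])
    return o+d*(z-o[2])/d[2]
E
cat > a.py <<'E'
from h import *
for n in("scene","side","wrist"):
    im=cam(n); cv2.imwrite(f"pics/{n}0.png",im["pixels"]); C=cloud(im)
    print(n,{k:(v if not hasattr(v,'shape') else v.shape) for k,v in im.items() if k not in("pixels","depth")}, np.linalg.inv(im["world_to_cam"])[:3].round(3).tolist())
    if n!="x":
        for t in("pot_a","turntable","rack","well_end","well_mid","dish","amber_bottle","petri","tweezers"):
            for r in pinpoint(n,t)[:4]:
                u,v=r["uv"]; 
                p=C[int(np.clip(v,0,419)),int(np.clip(u,0,559))]
                print(t,round(r["p"],2),[round(u),round(v)],p.round(3),ray(im,u,v,{"well_end":.032,"well_mid":.032,"pot_a":.03}.get(t,0)).round(3))
E
python3 a.py
```

```text
pics
scene {'fovy': 48.20590685964311, 'cx': 282.6904330647644, 'cy': 214.01399630967805, 'world_to_cam': (4, 4)} [[-0.842, 0.225, -0.491, -0.162], [-0.54, -0.344, 0.768, 1.378], [0.004, 0.912, 0.411, 0.678]]
pot_a 0.5 [317, 191] [0.571 0.013 0.072] [ 0.616 -0.079  0.03 ]
turntable 0.73 [316, 204] [0.564 0.023 0.031] [ 0.594 -0.037  0.   ]
rack 0.91 [215, 329] [0.416 0.749 0.023] [0.433 0.73  0.   ]
rack 0.7 [294, 250] [0.452 0.355 0.027] [0.475 0.314 0.   ]
rack 0.59 [320, 199] [0.553 0.021 0.048] [ 0.605 -0.083  0.   ]
well_end 0.79 [222, 320] [0.421 0.718 0.025] [0.413 0.727 0.032]
well_end 0.62 [301, 243] [0.457 0.307 0.03 ] [0.453 0.313 0.032]
well_mid 0.81 [290, 235] [0.516 0.28  0.029] [0.509 0.287 0.032]
well_mid 0.63 [209, 318] [0.458 0.721 0.017] [0.442 0.737 0.032]
dish 0.48 [372, 186] [ 0.486 -0.289  0.012] [ 0.493 -0.318  0.   ]
amber_bottle 0.63 [296, 252] [0.445 0.356 0.026] [0.466 0.319 0.   ]
amber_bottle 0.44 [262, 205] [0.75  0.091 0.008] [0.755 0.08  0.   ]
amber_bottle 0.26 [372, 189] [ 0.492 -0.318 -0.007] [ 0.48  -0.294  0.   ]
petri 0.76 [282, 187] [ 0.773 -0.
[... 1078 characters left out ...]
 0.786 -0.088  0.   ]
petri 0.47 [301, 278] [ 0.625 -0.114  0.035] [ 0.631 -0.076  0.   ]
tweezers 0.36 [325, 306] [ 0.611 -0.541  0.313] [ 0.686 -0.206  0.   ]
wrist {'fovy': 67.20392362970497, 'cx': 280.0189644493147, 'cy': 205.06235131401107, 'world_to_cam': (4, 4)} [[1.0, 0.001, -0.001, 0.576], [-0.001, 0.961, 0.278, 0.071], [0.001, -0.278, 0.961, 0.374]]
pot_a 0.87 [267, 178] [0.563 0.014 0.082] [0.562 0.003 0.03 ]
pot_a 0.65 [364, 314] [ 0.689 -0.185  0.008] [ 0.683 -0.171  0.03 ]
turntable 0.91 [294, 212] [ 0.591 -0.036  0.031] [ 0.593 -0.046  0.   ]
amber_bottle 0.79 [440, 103] [0.741 0.083 0.032] [0.757 0.083 0.   ]
petri 0.93 [443, 240] [ 0.773 -0.076  0.018] [ 0.784 -0.084  0.   ]
```

View pics/scene0.png

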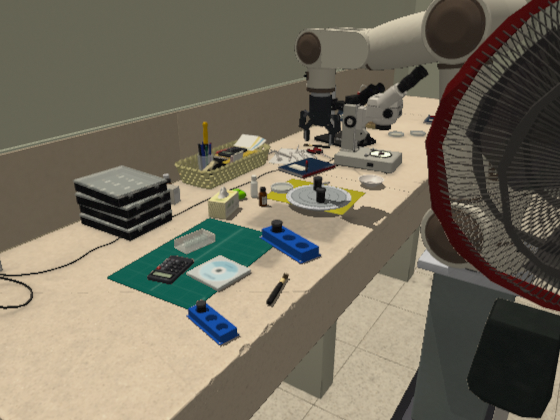

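View pics/side0.png

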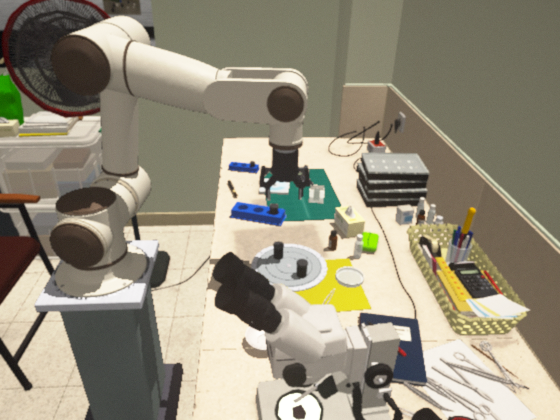

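View pics/wrist0.png

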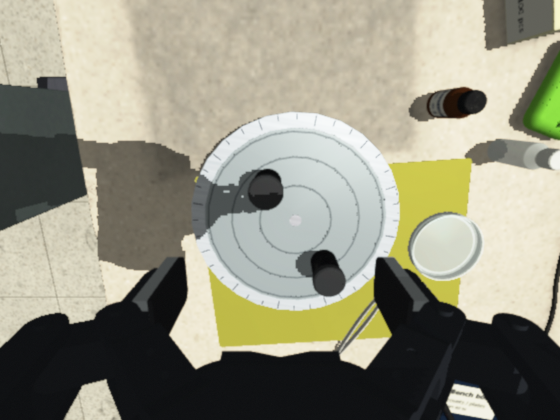

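Seen: the pots are at scene (317,183) and (320,196), wrist (266,188) and (328,272). The dish is at scene (372,182), next to the microscope.

Rack candidates: the larger block at scene (290,242) / side (258,213), and a smaller one at scene (213,322) / side (243,167). The pinpointed wells are about 65 mm apart on the first and 30 mm on the second. The first fits the 62 mm pitch, so I'll confirm it from above with the wrist camera.

```bash
cat >> h.py <<'E'
from scipy.optimize import least_squares
def circ(P):
    P=P[:,:2]; c=np.median(P,0)
    r=least_squares(lambda a:np.hypot(P[:,0]-a[0],P[:,1]-a[1])-a[2],[*c,.02],loss="soft_l1",f_scale=.001).x
    return r
def Rz(yaw): # tool down, tool y at world angle yaw
    y=np.array([np.cos(yaw),np.sin(yaw),0]); z=np.array([0,0,-1.]); return np.stack([np.cross(y,z),y,z],1)
def tops(im,lo,hi,box,amin=60):
    C=cloud(im); m=(im["depth"]>0)&(C[...,2]>lo)&(C[...,2]<hi)&(C[...,0]>box[0])&(C[...,0]<box[1])&(C[...,1]>box[2])&(C[...,1]<box[3])
    n,l,s,_=cv2.connectedComponentsWithStats(m.astype(np.uint8))
    out=[]
    for i in range(1,n):
        if s[i,4]>=amin:
            P=C[l==i]; c,r=cv2.minEnclosingCircle(P[:,:2].astype(np.float32))
            out.append((np.array(c),r,P.mean(0),len(P)))
    return out
E
cat > b.py <<'E'
from h import *
print(sense()["eef_rot"].round(2).tolist(), sense()["time_s"])
im=cam("wrist")
for t in tops(im,.074,.09,(.45,.72,-.17,.1)): print("pot",t)
im=cam("scene"); C=cloud(im).reshape(-1,3); 
# dish region height map (max z, cm) from scene+side
D=cloud(cam("side")).reshape(-1,3); A=np.vstack([C,D])
xs=np.arange(.30,.80,.04); ys=np.arange(-.60,-.15,.04)
print("cols y",ys.round(2))
for x in xs:
    print(round(x,2),[int(100*A[(abs(A[:,0]-x-.02)<.02)&(abs(A[:,1]-y-.02)<.02)][:,2].max(initial=-.01)) for y in ys])
for t in tops(im,.02,.034,(.38,.6,-.42,-.2),30): print("dishrim",t)
for t in tops(im,.027,.036,(.3,.7,.2,.45),60): print("rack",t)
move_pose([.46,.24,.32],sense()["eef_rot"]); 
im=cam("wrist"); cv2.imwrite("pics/w1.png",im["pixels"])
for n in("well_end","well_mid","rack"):
    for r in pinpoint("wrist",n)[:3]: print(n,r["p"],r["uv"],ray(im,*r["uv"],0 if n=="rack" else .032))
for t in tops(im,.026,.038,(.3,.7,.15,.5),60): print("rack",t)
for t in tops(im,.055,.07,(.3,.7,.15,.5),60): print("rackpot",t)
C=cloud(im); np.save("w1.npy",C); print(sense()["time_s"])
E
python3 b.py
```

```text
[[0.0, 1.0, -0.0], [1.0, -0.0, 0.0], [0.0, -0.0, -1.0]] 1.5
pot (array([ 0.56269479, -0.00130436]), 0.01733182743191719, array([ 5.62884577e-01, -3.17861655e-04,  8.11931587e-02]), 1015)
pot (array([ 0.62772   , -0.09706954]), 0.017577551305294037, array([ 0.62712297, -0.09510521,  0.08103406]), 850)
cols y [-0.6  -0.56 -0.52 -0.48 -0.44 -0.4  -0.36 -0.32 -0.28 -0.24 -0.2  -0.16]
0.3 [-1, 0, 0, 0, 0, 0, 0, 0, 0, 0, 0, 0]
0.34 [0, 0, 0, 0, 0, 0, 0, 0, 0, 0, 0, 0]
0.38 [42, 42, 0, 0, 0, 0, 0, 0, 0, 0, 0, 0]
0.42 [44, 44, 0, 0, 0, 0, 3, 3, 0, 0, 0, 0]
0.46 [42, 42, 34, 0, 0, 2, 3, 2, 2, 0, 0, 0]
0.5 [38, 38, 35, 4, 0, 2, 2, 2, 2, 0, 0, 3]
0.54 [35, 36, 34, 5, 0, 2, 2, 2, 0, 0, 2, 3]
0.58 [32, 32, 30, 5, 0, 0, 0, 0, 0, 0, 3, 3]
0.62 [31, 31, 28, 5, 0, 0, 0, 0, 0, 0, 3, 3]
0.66 [27, 27, 22, 5, 0, 0, 0, 0, 0, 1, 1, 3]
0.7 [26, 26, 22, 5, 1, 0, 0, 0, 0, 0, 1, 0]
0.74 [26, 26, 6, 5, 1, 1, 1, 1, 1, 0, 0, 1]
0.78 [0, 0, 1, 1, 1, 1, 2, 2, 1, 0, 0, 2]
dishrim (array([ 0.50659561, -0.33009997]), 0.05614110082387924, array([ 0.5048912 , -0.33415185,  0.02365918]), 85)
rack (array([0.50206703, 0.30685365]), 0.1031661331653595, array([0.49369921, 0.30883617, 0.03033554]), 531)
well_end 0.9 [265.2, 105.5] [0.4422256  0.32094376 0.032     ]
rack 0.77 [288.2, 115.1] [0.47371064 0.3084579  0.        ]
rack 0.45 [353.8, 327.8] [ 0.59101857 -0.0508292   0.        ]
rack (array([0.50562596, 0.30000538]), 0.1031244695186615, array([0.50211901, 0.30255045, 0.03220282]), 5276)
rackpot (array([0.56386513, 0.27935767]), 0.017283687368035316, array([0.56321755, 0.27976944, 0.06135322]), 593)
2.95
```

View pics/w1.png

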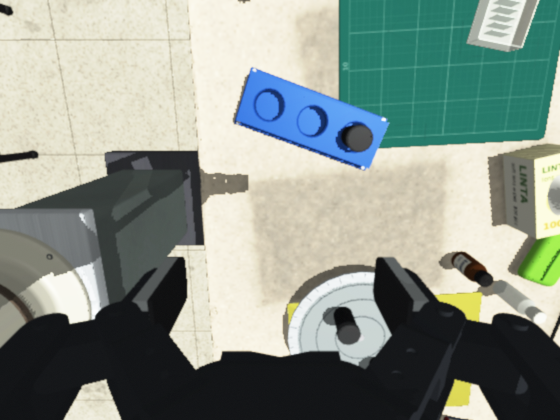

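Confirmed from above: this is the larger rack. Its free wells are at (268,105) (end) and (312,121) (middle), with the fixed pot at (356,138). Next I lift and weigh the first pot.

```bash
cat >> h.py <<'E'
def pick(p,c):
    """tangential grasp of the lid of a pot at p on the turntable centred c; lift and return weight"""
    t=np.arctan2(p[1]-c[1],p[0]-c[0])+np.pi/2
    q=np.array(sense()["q"])
    R=min((Rz(t),Rz(t+np.pi)),key=lambda R:(lambda s:9 if s is None else abs(s[5]))(ik([*p,.17],R)))
    move_pose([*p,.17],R); hold(.3); f0=np.array(sense()["ft_force"])
    movel([*p,.070],velocity=.08); move_gripper(0.0,25); s=sense()
    print("grip",s["gripper_width"],s["grip_force"])
    movel([*p,.09],velocity=.04); movel([*p,.17],velocity=.1); hold(.5)
    s=sense(); f=np.array(s["ft_force"])-f0; print("dF",f.round(2),s["gripper_width"],s["grip_force"],s["time_s"]); return f
E
python3 - <<'E'
from h import *
C=np.load("w1.npy"); m=(C[...,2]>.026)&(C[...,2]<.038)&(abs(C[...,0]-.505)<.13)&(abs(C[...,1]-.3)<.08)
print("rect",cv2.minAreaRect((C[m][:,:2]*1000).astype(np.float32)))
m=(C[...,2]>.004)&(C[...,2]<.016)&(np.hypot(C[...,0]-.4473,C[...,1]-.3205)<.022)
print("bottom",m.sum(),circ(C[m]) if m.sum() else 0, cv2.minEnclosingCircle(C[m][:,:2].astype(np.float32)))
pick(np.array([.5627,-.0010]),np.array([.594,-.0485]))
im=cam("wrist"); cv2.imwrite("pics/w2.png",im["pixels"])
for t in tops(im,.074,.09,(.45,.72,-.17,.1)): print("pot",t)
E
```

```text
rect ((506.05523681640625, 300.256591796875), (66.0471420288086, 196.61395263671875), 70.27352142333984)
bottom 655 [0.44732206 0.32137896 0.01389081] ((0.4474143385887146, 0.32123303413391113), 0.01956954039633274)
grip 5.9837241900054346e-05 4.558845144936718
dF [ 0.03 -0.67  0.59] -0.00025648564390884544 0.0 8.675
pot (array([ 0.56166428, -0.00229297]), 0.017424197867512703, array([ 0.56096776, -0.00132831,  0.08123136]), 1428)
pot (array([ 0.63400078, -0.10473944]), 0.007963071577250957, array([ 0.63367733, -0.10511886,  0.08154359]), 132)
```

View pics/w2.png

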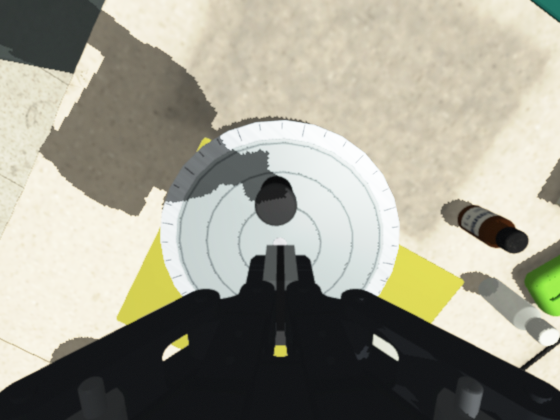

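The pot is still standing at (276,200) and the gripper is shut, so the grasp missed. Checking the geometry.

```bash
python3 - <<'E'
from h import *
s=sense(); p=np.array(s["position"]); R=np.array(s["eef_rot"]); print(p.round(4),R.round(3).tolist(),s["time_s"])
im=cam("wrist")
for d in(-.02,0,.014): print(d,np.round(proj(im,p+R@[0,0,d]),1))
T=im["world_to_cam"]@np.vstack([np.c_[R,p],[0,0,0,1]]); print("tcp in cam",T.round(3).tolist())
C=cloud(im)
for v in(245,250,260,280,300,320): print(v,(R.T@(C[v,280]-p)).round(4),(R.T@(C[v,270]-p)).round(4))
E
```

```text
[ 0.5627 -0.001   0.1699] [[-0.55, 0.835, -0.0], [0.835, 0.55, 0.0], [0.0, -0.0, -1.0]] 8.725
-0.02 [276.7 270.6]
0 [277.1 252.5]
0.014 [277.3 242.2]
tcp in cam [[-0.001, 1.0, -0.001, -0.002], [0.96, 0.001, 0.279, -0.025], [0.279, -0.001, -0.96, -0.167], [0.0, 0.0, 0.0, 1.0]]
245 [ 0.0107  0.0016 -0.0148] [ 0.0111 -0.0032 -0.0157]
250 [ 0.0108  0.0015 -0.0208] [ 0.0108 -0.003  -0.0208]
260 [ 0.0105  0.0015 -0.0304] [ 0.0108 -0.0027 -0.031 ]
280 [ 0.0106  0.0015 -0.0474] [ 0.011  -0.0022 -0.0481]
300 [ 0.0025  0.0015 -0.0482] [ 0.0122 -0.0017 -0.063 ]
320 [-0.0063  0.0015 -0.0482] [ 0.0093 -0.0016 -0.0695]
```

```bash
python3 - <<'E'
from h import *
p=np.array([.5617,-.0015])
movel([*p,.115],velocity=.1)
F=[sense()["ft_force"] for _ in range(3)]; print(np.round(F,2).tolist())
im=cam("wrist"); 
c=cv2.resize(im["pixels"][140:350,180:380],None,fx=2.8,fy=2.8,interpolation=cv2.INTER_CUBIC); cv2.imwrite("pics/w3.png",c)
print(movel([*p,.060],velocity=.02,guard=3)); s=sense(); print(s["position"],s["ft_force"],s["time_s"])
movel([*p,.13])
E
```

```text
[[-0.28, 0.6, 1.57], [-0.28, 0.6, 1.57], [-0.28, 0.6, 1.57]]
True
[ 0.56192206 -0.00146831  0.0706755 ] [ 0.17660575 -0.32657304  7.8767461 ] 11.4833
```

View pics/w3.png

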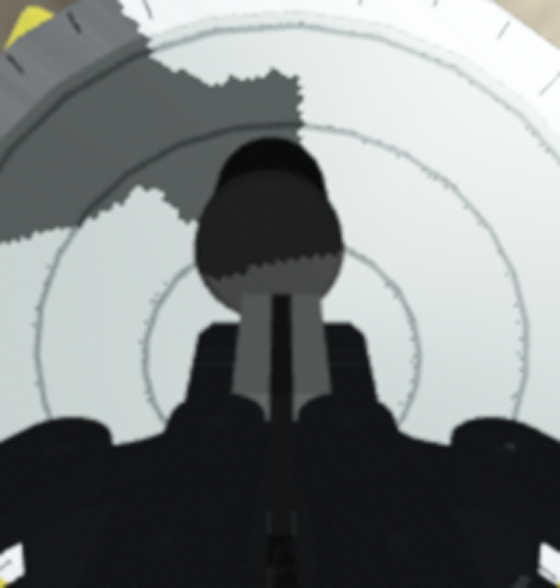

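The closed fingertips touch the lid (z=0.082) at TCP z=0.0707. The tips therefore end about 11 mm behind the reported TCP instead of 14 mm ahead, so all grasps must go about 27 mm lower.

```bash
sed -i 's/movel(\[\*p,.070\],velocity=.08); move_gripper(0.0,25)/move_gripper(.085); print("hit",movel([*p,.070]),movel([*p,.042],velocity=.05,guard=10)); move_gripper(0.0,30)/; s/movel(\[\*p,.09\],velocity=.04); movel/movel([*p,.065],velocity=.04); movel/' h.py
python3 - <<'E'
from h import *
move_gripper(.085); im=cam("wrist")
T=[t for t in tops(im,.074,.09,(.45,.72,-.17,.1)) if t[1]>.012]
for t in T: print(t)
p=min(T,key=lambda t:np.hypot(*(t[0]-[.562,-.0015])))[0]
pick(p,np.array([.594,-.0485]))
im=cam("wrist"); cv2.imwrite("pics/w4.png",im["pixels"])
for t in tops(im,.074,.09,(.45,.72,-.17,.1)): print("pot",t)
E
```

```text
(array([ 0.56161886, -0.0020389 ]), 0.017456604167819023, array([ 0.5610053 , -0.00096635,  0.08116984]), 1969)
(array([ 0.62462354, -0.09207825]), 0.0156123461201787, array([ 0.62094949, -0.0870567 ,  0.07946975]), 477)
hit False False
grip 0.03319581259619824 29.755646728444844
dF [-0.52  1.75 -1.73] 0.033005002885678404 30.05022884812206 18.1417
pot (array([ 0.62862623, -0.09830249]), 0.017243769019842148, array([ 0.63062315, -0.1015418 ,  0.08151033]), 626)
```

View pics/w4.png

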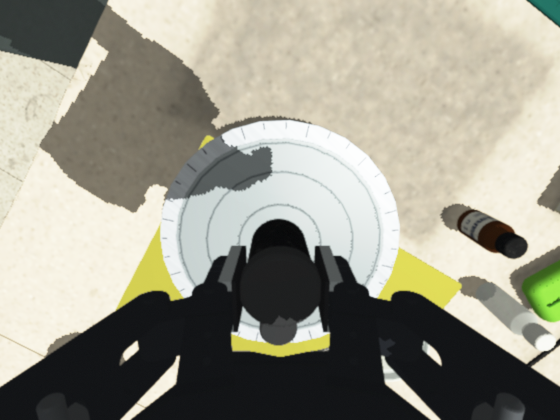

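The pot is held between the pads (280,285); the second pot is at (278,330). The force reading is noisy, so I'll average it.

```bash
cat >> h.py <<'E'
def weigh(n=10):
    S=[]
    for _ in range(n): hold(.1); s=sense(); S.append(np.r_[s["ft_force"],s["moment"],s["joint_efforts"][1:3]])
    S=np.array(S); print("mean",S.mean(0).round(3),"sd",S.std(0).round(3)); return S.mean(0)
E
python3 - <<'E'
from h import *
weigh(); s=sense(); p=np.array(s["position"])
movel([p[0],p[1],.13]); weigh(5); print(sense()["time_s"])
E
```

```text
mean [-5.3000e-02 -1.1400e-01 -2.7720e+00  1.4000e-02  4.0000e-03 -1.0000e-02
 -7.0959e+01 -5.7137e+01] sd [0.544 0.497 0.366 0.031 0.023 0.024 0.009 0.004]
mean [-1.3300e-01 -3.1000e-01 -2.5620e+00 -3.0000e-03  1.5000e-02 -2.3000e-02
 -7.1644e+01 -5.5615e+01] sd [0.377 0.335 0.46  0.009 0.008 0.022 0.555 0.457]
20.1083
```

It reads about 2.7 N, which points to the heavy one. I'll set it back, weigh the empty gripper for a zero, then lift the other pot.

```bash
python3 - <<'E'
from h import *
p=np.array(sense()["position"])[:2]; c=np.array([.594,-.0485])
movel([*p,.06]); print("touch",movel([*p,.0415],velocity=.02,guard=2.5),sense()["position"][2],sense()["ft_force"])
move_gripper(.085); movel([*p,.17]); print("zero"); weigh(8)
print("heavy now",[t for t in tops(cam("wrist"),.074,.09,(.45,.72,-.17,.1)) if t[1]>.012])
R=np.array(sense()["eef_rot"])
move_pose([.62,-.11,.22],Rz(0)); im=cam("wrist")
T=[t for t in tops(im,.074,.09,(.45,.72,-.17,.1),200) if t[1]>.012]
for t in T: print(t)
q=max(T,key=lambda t:np.hypot(*(t[0]-p)))[0]; print(q)
pick(q,c); weigh(10); print(sense()["time_s"])
E
```

```text
touch True 0.04216960407478505 [-1.01468723  0.04483791  5.38835116]
zero
mean [-3.0000e-03 -1.2000e-02 -1.0000e-02 -0.0000e+00 -2.4000e-02  5.0000e-03
 -6.9657e+01 -5.5822e+01] sd [0.564 0.402 0.634 0.016 0.025 0.017 0.214 0.108]
heavy now [(array([ 0.56223255, -0.00179107]), 0.017504606395959854, array([ 0.5615599 , -0.00087819,  0.08121475]), 1434), (array([ 0.62849212, -0.09757183]), 0.017513377591967583, array([ 0.62712611, -0.09584808,  0.08093959]), 1100)]
(array([ 0.56232637, -0.00208343]), 0.01742197945713997, array([ 0.56294408, -0.00234371,  0.08114154]), 1385)
(array([ 0.62867475, -0.09851036]), 0.017398016527295113, array([ 0.62869781, -0.09768079,  0.08127949]), 1045)
[ 0.62867475 -0.09851036]
hit False False
grip 0.03329105031428351 29.917711336165667
dF [-0.07 -0.87  1.02] 0.03342593958372413 29.82350567355752 30.2417
mean [-8.9000e-02  1.5600e-01 -3.6500e-01  5.0000e-03 -6.0000e-03  1.2000e-02
 -8.4317e+01 -5.6512e+01] sd [0.684 0.53  0.508 0.032 0.031 0.034 0.014 0.006]
31.2417
```

Zero is −0.01 N, the first pot is −2.7 N and the second −0.37 N. The one in hand is the lighter, so it goes into the end well.

```bash
cat > c.py <<'E'
from h import *
p=np.array(sense()["position"])[:2]; movel([*p,.24],velocity=.2)
w=np.array([.4476,.3212]); t=np.radians(70.3)
R=min((Rz(t),Rz(t+np.pi)),key=lambda R:(lambda s:9 if s is None else abs(s[5]))(ik([*w,.15],R)))
move_pose([*w,.15],R); movel([*w,.052],velocity=.12)
print("stop",movel([*w,.023],velocity=.025,guard=3.5)); s=sense(); print(s["position"],s["ft_force"],s["time_s"])
im=cam("side"); print(s["gripper_width"])
E
python3 c.py
```

```text
stop False
[0.44766979 0.32124077 0.02315172] [0.06074698 0.20255941 0.1187772 ] 35.7167
0.03321240643619243
```

```bash
python3 - <<'E'
from h import *
w=np.array([.4476,.3212])
move_gripper(.085); movel([*w,.10],velocity=.08); movel([*w,.24],velocity=.2)
print([t for t in tops(cam("wrist"),.05,.09,(.4,.62,.22,.4),100)])
move_pose([.6,-.05,.24],Rz(0.3)); im=cam("wrist")
T=[t for t in tops(im,.074,.09,(.45,.72,-.17,.1),200) if t[1]>.012]; print(T)
q=T[0][0]; pick(q,np.array([.594,-.0485])); weigh(3)
s=sense(); movel([*s["position"][:2],.24],velocity=.2)
print(sense()["time_s"])
for n in("scene","side"):
  im=cam(n)
  for t in("dish",): print(n,[(r["p"],r["uv"],ray(im,*r["uv"],0.005).round(3)) for r in pinpoint(n,t)[:2]])
  for t in tops(im,.018,.034,(.38,.6,-.42,-.2),30): print("dishrim",t)
E
```

```text
[(array([0.44906372, 0.32250968]), 0.017321685329079628, array([0.44812712, 0.3228534 , 0.06129978]), 810), (array([0.5640294 , 0.28081644]), 0.01789691299200058, array([0.56165416, 0.2812166 , 0.06100401]), 670)]
[(array([ 0.56239802, -0.00200962]), 0.01721157319843769, array([ 0.56242843, -0.00172226,  0.08131548]), 1020)]
hit False False
grip 0.03316425058861531 29.78837859685882
dF [ 0.55 -0.73 -2.21] 0.03304439714481533 30.05693129501651 45.3333
mean [ 4.9200e-01 -3.9300e-01 -2.3460e+00 -1.5000e-02  1.8000e-02 -1.0000e-02
 -7.1094e+01 -5.7131e+01] sd [0.162 0.31  0.703 0.017 0.014 0.022 0.014 0.007]
46.1333
scene [(0.71, [370.0, 185.3], array([ 0.499, -0.312,  0.005])), (0.7, [289.1, 233.0], array([0.545, 0.233, 0.005]))]
dishrim (array([ 0.50388175, -0.33211854]), 0.05949925631284714, array([ 0.50738008, -0.33483867,  0.02264163]), 111)
side [(0.68, [268.3, 341.3], array([ 0.515, -0.336,  0.005]))]
dishrim (array([ 0.48400795, -0.34416002]), 0.04545696824789047, array([ 0.46968683, -0.34267932,  0.0244682 ]), 104)
```

The light pot is seated: its lid is at 61 mm, the same as the fixed pot. The heavy one is held. Now over to the dish.

```bash
python3 - <<'E'
from h import *
move_pose([.50,-.28,.22],Rz(0)); im=cam("wrist"); cv2.imwrite("pics/w5.png",im["pixels"])
print([(r["p"],r["uv"],ray(im,*r["uv"],.005).round(3)) for r in pinpoint("wrist","dish")[:2]])
for t in tops(im,.015,.034,(.4,.62,-.45,-.22),60): print(t)
print(sense()["time_s"],sense()["gripper_width"])
E
```

```text
[(0.78, [283.3, 216.5], array([ 0.506, -0.329,  0.005]))]
(array([ 0.50754106, -0.33146846]), 0.05166962370276451, array([ 0.51043396, -0.31777461,  0.02264047]), 2045)
47.5333 0.03326871743114669
```

View pics/w5.png

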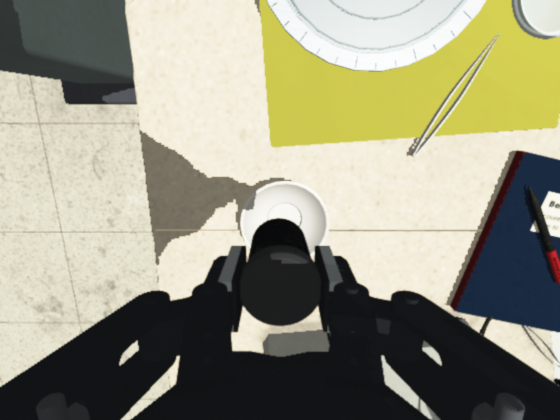

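The dish is at (284,222), with its middle at (0.507,−0.331). The pot is in the gripper at (281,285).

```bash
python3 - <<'E'
from h import *
d=[.507,-.331]
movel([*d,.18],velocity=.1); movel([*d,.092],velocity=.06); hold(1.0); weigh(3)
s=sense(); print(s["position"],s["gripper_width"],s["grip_force"],s["time_s"])
im=cam("scene"); print([t for t in tops(im,.055,.075,(.4,.62,.22,.4),5)])
cv2.imwrite("pics/s9.png",cv2.resize(im["pixels"][120:280,230:430],None,fx=3,fy=3))
E
```

```text
mean [ 5.3700e-01  2.3700e-01 -2.2060e+00  1.9000e-02  6.0000e-03  1.0000e-03
 -8.1625e+01 -5.4602e+01] sd [0.082 0.038 0.556 0.021 0.023 0.048 0.001 0.   ]
[ 0.50699874 -0.33099608  0.09202155] 0.03322231579163659 30.20428572876881 51.25
[(array([0.5611974 , 0.28240362]), 0.01886463165283203, array([0.55971189, 0.28501226, 0.05928636]), 53), (array([0.44910085, 0.32449001]), 0.022037316113710403, array([0.44417985, 0.32695817, 0.05972586]), 63)]
```

View pics/s9.png

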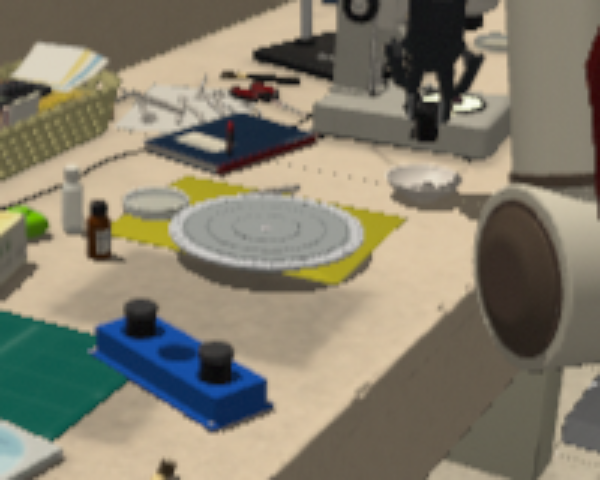

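The light pot is in the end well at (215,362). The heavy pot hangs upright over the dish at (425,125), with its foot about 80 mm up.

```bash
python3 -c "
from cell import *
print(sign_off())"
```

```text
the job is handed in; nothing more can be done
None
```

The job is handed in at about 51 s of the 72 s: the lighter pot (about 0.4 N) stands fully down in the rack's end well, and the heavier one (about 2.7 N) is held still and upright about 80 mm above the middle of the dish. The first grasp closed just above the lid because the fingertips end higher than the data gave, but that pot stayed standing and the next grasp held.

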